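# Index the vee-block table of a hardness-test fixture

### The job

Bring the vee block round to the test station: on the indexing table that carries the vee block, pull the centre knob straight up to unlock, turn it until the vee block stands at that table's pointer post, then push the knob fully down again so that the table is locked, and let go. Leave the other table, with the round test block, as it is.

Things in the scene. Friction and masses are not known exactly. Their poses are not given: they have to be found in the camera images.
- vee_knob_grip (a point): Grip centre of the black knob on the indexing table with the vee block. Its grip is an upright bar 46 mm long (own x), 14 mm thick (own y), 36 mm high; z up along the knob's axis. The point lies on that axis, 16 mm below the bar's top, 88 mm above the bench with the knob down. The vee block (steel, 40x40x30 mm, below the bar) sits on the 132 mm disc, 42 mm from the axis towards own -x.
- vee_knob (a joint): How far that knob is pulled up (m): 0 = fully down, table locked; 0.018 = fully up, at a stop. The lock is clear above about 0.011. No spring: about 2.5 N of friction holds it where it is left. Between stations a ridge keeps it from going down.
- vee_table (a joint): Angle of the vee-block table, turning with its knob (rad, counter-clockwise from above, stops at -1.31 and 1.31). 0 = vee block at the pointer post, a small pointed steel post on one edge of the square grey 134 mm base. Stations lock at -1.05, 0 and 1.05, each with 0.24 of play either way; it starts locked near 1.05. Turning takes about 0.06 N m.
- round_knob_grip (a point): The same point on the identical knob of the other indexing table, which carries a flat round steel block (50 mm diameter, 10 mm high) instead of the vee block. To be left alone.

How it is judged:
On the way, in this order (a step that is already met when the one before it is completed fails the run):
1. the vee table's knob is pulled up clear of its lock (value of joint vee_knob above 0.011 m), for 0.1 s.
2. with the knob up, the vee block is turned to the pointer post (value of joint vee_knob above 0.006 m and value of joint vee_table between -0.25 and 0.25 rad), for 0.1 s.
At the end, for the whole second after the job is handed in: The vee table's knob is fully down (within 3 mm), the vee block stands at its pointer post (table within 0.28 rad, 16 degrees, of it) and at rest, the knob released (value of joint vee_knob below 0.003 m and value of joint vee_table between -0.28 and 0.28 rad and velocity of joint vee_table between -0.05 and 0.05 rad/s); the robot touches nothing.
It fails at once if the other table's knob is moved by more than 6 mm (distance of round_knob_grip from where it was at the start of the episode above 0.006 m).
It also fails if it takes over 38 s, if anything falls off the work surface, if the arm or the gripper's body presses on something with over 40 N, if the wrist force passes 120 N, or if a joint passes its speed limit or range.

### The arm

A 7-joint arm with a two-finger parallel gripper is mounted at the origin on a cart in front of the work surface, level with it; the furniture and walls round the work are solid. World frame = base frame: x ahead of the robot, y to its left, z up, the work surface at z = 0. Lengths are in m, angles in rad, forces in N, time in s.
With the tool pointing down it reaches from about 0.35 to 0.9 m from the base axis. Payload 8.1 kg.
Tool frame: the origin (TCP) lies midway between the tips of the shut fingers; the grasp point (between the pads) lies arm.hold_point_z behind it (arm.hold_point_z is the distance from the TCP to the grasp point, in m); z points along the fingers, x is the direction in which the jaws open and shut, and the axes are right-handed (so a half turn about z gives the same grasp; the last joint's range is limited). The gripper opens to 92 mm and grips with 3 to 60 N. Pads are 19 mm wide; open, the fingers measure 130 mm over their backs; the gripper's body (75 mm by 190 mm) begins 47 mm behind the grasp point.
Start: joints at [1.218, 0.434, 0.025, 1.573, -0.012, 1.134, -0.075], TCP at [0.154, -0.606, 0.227] pointing down, gripper open.
Joint ranges: [-2.62, 2.62], [-0.44, 2.09], [-1.27, 1.32], [0.08, 2.57], [-1.32, 4.46], [0.12, 2], [-2.74, 2.74]. Speed limits (rad/s): [2.22, 2.22, 3.01, 3.01, 3.14, 3.14, 3.14].

### API

Orientations are given as a rotation vector (axis times angle).
In Python, from cell import arm gives the robot as it stands.
- The arm moves only by the shell command python3 -m pendant 'ROWS' [FORCE]. ROWS is JSON, a list of rows, each an object with "dp": the shift along the tool's x, y, z in m, a list of three; "rotation": the turn, a rotation vector about the tool's x, y, z in rad, a list of three; "fingers": the closure, from -1 (fully open) to 1 (shut). In form: [{"dp": [x, y, z], "rotation": [rx, ry, rz], "fingers": fingers}, ...]. A call has 1 to 20 rows; each row is the pose to reach, as a shift and turn from the pose measured when the call began, along the tool's axes at that moment; what a row does not reach only later rows make up. A row lasts 1/8 s, in which the tool goes at most 62.5 mm and 10.7 degrees, less where a joint would pass 70% of its speed; a pose out of reach is approached as far as the arm can. A call with a gripper value outside its range is refused whole. The fingers move at their own pace and stop on an object; FORCE is the grip in N (left out, the last holds). Time passes only in rows, so rows that repeat a pose let the fingers close. It gives the time, the measured TCP pose, the force and the opening at its end, in the units of the state.
- arm.observe(): the state, without advancing time (a new reading comes with each control period).
- arm.get_image(name): name is "side" or "top"; returns the picture (420x560x3 uint8, blue, green, red); there is no depth.
- arm.camera_params(name): a dict with "camera_matrix" (3x3 intrinsics, pixels), "rvec" (rotation vector, rad) and "tvec" (3), from world to camera coordinates, as OpenCV has them. Camera axes: x right, y down, z forward; pixel columns grow to the right and rows downward; lengths in m; the calibration is good to about 2 mm. A picture is of the moment at which its call begins. camera_params takes no time and is no camera call.
- arm.sign_off(): hands the job in, once; it reports no verdict.
The state is a dict: "clock": time; "joints": joint angles; "dq": joint speeds; "joint_efforts": joint torques, N m; "position": TCP position; "ee_rot": TCP orientation; "force": force on the tool from outside, world axes, zero at the start; "ft_torque": the same for the moment, N m; "width": opening from 0.0 (shut) to 1.0 (fully open).
Only numpy, scipy, OpenCV 4.12 (cv2) and the standard library are available. Lean on these libraries where they do the work, as an engineer would, in place of code of your own. Each camera call takes 0.05 s, during which the arm holds its last target.

## Working session

There is one attempt and no reset: what is moved stays moved. The work goes in short steps, Python scripts to look and compute and a shell command to move; the robot and the scene stay as the last step left them, time stands still between calls to the robot, and variables do not carry over. Pictures are saved under pics/ and viewed, and the job is handed in when it is done.

```bash
ls; mkdir -p pics
python3 - <<'E'
from cell import arm
import cv2
print(arm.observe(), arm.hold_point_z)
for n in("side","top"):
    cv2.imwrite(f"pics/{n}0.png",arm.get_image(n)); print(n,arm.camera_params(n))
E
```

```text
pics
{'clock': 0.0, 'joints': array([ 1.21839929,  0.43520868,  0.02497953,  1.57410303, -0.01163704,
        1.13397972, -0.0751123 ]), 'dq': array([-7.36268513e-04, -5.62688166e-05, -1.13199888e-03,  1.65605743e-03,
        9.96604351e-04, -7.69742320e-04, -1.62531195e-04]), 'joint_efforts': array([ 3.78588738e-04, -6.67858744e+01,  9.85630341e-01, -3.14460862e+01,
       -6.04791543e-02,  4.29015909e-02,  1.57230288e-04]), 'position': array([ 0.15433149, -0.60512006,  0.22595161]), 'ee_rot': array([-2.48008859e+00,  1.92700170e+00,  2.02794951e-03]), 'force': array([ 0.27106001,  0.10025641, -0.54089341]), 'ft_torque': array([ 0.03996208, -0.03751794, -0.04416972]), 'width': 1.002503914285244} 0.0188
side {'camera_matrix': array([[473.08947384,   0.        , 271.73291278],
       [  0.        , 473.08947384, 207.22639601],
       [  0.        ,   0.        ,   1.        ]]), 'rvec': array([ 0.56523846, -2.54966743,  1.31757393]), 'tvec': array([0.38768141, 0.22830435, 0.63755891])}
top {'camera_matrix': array([[480.56686444,   0.        , 274.87691672],
       [  0.        , 480.56686444, 206.72804009],
       [  0.        ,   0.        ,   1.        ]]), 'rvec': array([ 2.13238048, -2.09164511,  0.15763242]), 'tvec': array([-0.09098139,  0.49235471,  0.83383097])}
```

View pics/side0.png

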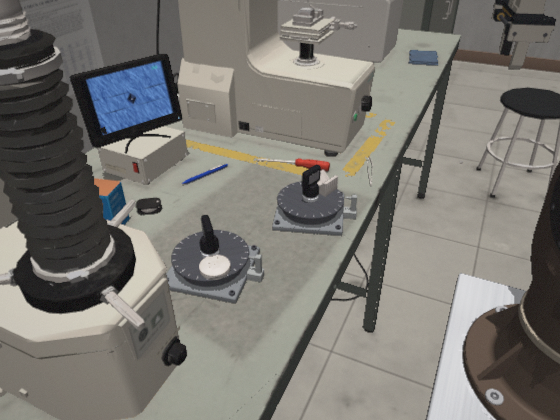

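View pics/top0.png

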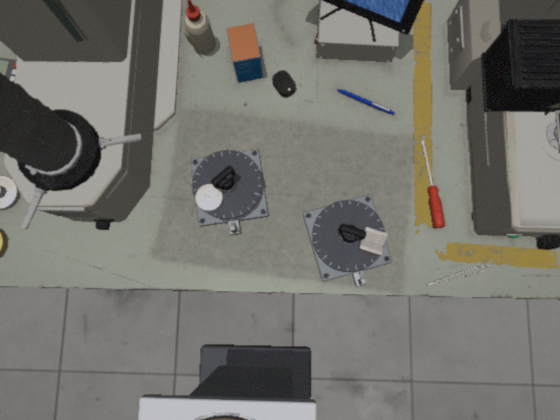

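The side view shows the vee table at about (310,203) and the round table at about (210,258). In the top view the vee table is at about (350,236), with its block at (374,240) and its pointer at (360,278). The round table is at (229,186). I'll enlarge the vee table.

```bash
cat > h.py <<'E'
import numpy as np, cv2
from cell import arm
def P(n):
    c=arm.camera_params(n); return c['camera_matrix'],cv2.Rodrigues(c['rvec'])[0],c['tvec']
def ray(n,uv,z):
    K,R,t=P(n); C=-R.T@t; d=R.T@np.linalg.solve(K,[uv[0],uv[1],1.]); return C+d*(z-C[2])/d[2]
def proj(n,X):
    K,R,t=P(n); return cv2.projectPoints(np.atleast_2d(np.array(X,float)),cv2.Rodrigues(R)[0],t,K,None)[0][:,0]
E
python3 - <<'E'
import cv2; from h import *
a=cv2.imread('pics/top0.png')[185:295,290:410]; b=cv2.imread('pics/side0.png')[155:240,265:365]
cv2.imwrite('pics/c_top0.png',cv2.resize(a,None,fx=5,fy=5,interpolation=2)); cv2.imwrite('pics/c_side0.png',cv2.resize(b,None,fx=6,fy=6,interpolation=2))
# base corners guess
for uv in [(305,213),(370,196),(391,261),(325,280)]: print(ray('top',uv,0.015))
print(proj('top',[[0.3,0,0],[0.4,0,0],[0.3,-.1,0]]))
E
```

```text
[ 0.48816043 -0.13733031  0.015     ]
[ 0.52266569 -0.25908975  0.015     ]
[ 0.40155551 -0.29574266  0.015     ]
[ 0.36454192 -0.17517401  0.015     ]
[[229.19733088 313.54144834]
 [231.27084154 259.23570119]
 [283.32837945 314.82924281]]
```

View pics/c_top0.png

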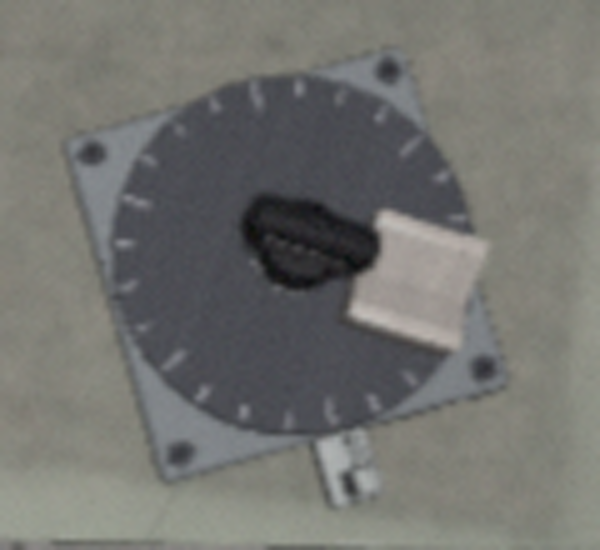

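View pics/c_side0.png

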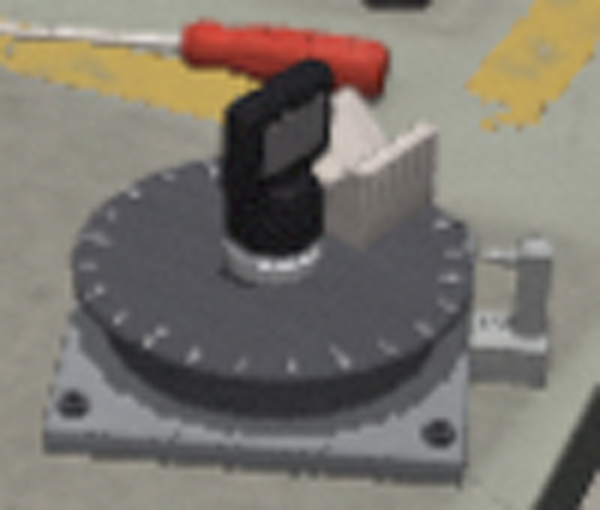

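Run:
```python
from h import *
f=lambda p:(p[0]/5+290-.4,p[1]/5+185-.4)
c=[ray('top',f(p),0.012) for p in [(65,142),(400,45),(510,380),(165,483)]]
print(np.array(c)); ctr=np.mean(c,0); print('base ctr',ctr,[np.linalg.norm(c[i]-c[i-1]) for i in range(4)])
post=ray('top',f((345,470)),0.03); print('post dir',np.degrees(np.arctan2(*(post-ctr)[1::-1])))
for i in range(4): e=c[i]-c[i-1]; print(np.degrees(np.arctan2(e[1],e[0])))
b=[ray('top',f(p),0.104) for p in [(246,215),(380,248)]]; print('bar',b,np.mean(b,0),np.linalg.norm(b[0]-b[1]),np.degrees(np.arctan2(*(b[1]-b[0])[1::-1])))
k=[ray('top',f(p),0.06) for p in [(382,210),(490,240),(460,350),(348,318)]]; m=np.mean(k,0); print('block',m,[np.linalg.norm(k[i]-k[i-1]) for i in range(4)])
for z in [0]:
  for i in range(4): e=k[i]-k[i-1]; print(np.degrees(np.arctan2(e[1],e[0])))
d=m-ctr; print(np.linalg.norm(d[:2]),np.degrees(np.arctan2(d[1],d[0])))
g=lambda p:(p[0]/6+265-.4,p[1]/6+155-.4)
s=[ray('side',g(p),0.104) for p in [(232,100),(330,68)]]; print('side bar',s,np.mean(s,0),np.linalg.norm(s[0]-s[1]),np.degrees(np.arctan2(*(s[1]-s[0])[1::-1])))
```

```text
[[ 0.48859474 -0.13290534  0.012     ]
 [ 0.52791182 -0.25889949  0.012     ]
 [ 0.40252996 -0.29747712  0.012     ]
 [ 0.36236659 -0.17100863  0.012     ]]
base ctr [ 0.44535078 -0.21507265  0.012     ] [np.float64(0.13185373487821303), np.float64(0.13198621013040923), np.float64(0.13118248546063999), np.float64(0.1326927921718475)]
post dir -166.12974959604117
16.796989947879958
-72.6692148808015
-162.89785597330493
107.61860713250913
bar [array([ 0.44914075, -0.1915417 ,  0.104     ]), array([ 0.438819  , -0.23610426,  0.104     ])] [ 0.44397988 -0.21382298  0.104     ] 0.045742320158992475 -103.04110121046598
block [ 0.43363494 -0.25680545  0.06      ] [np.float64(0.040352474202974345), np.float64(0.03898380986236679), np.float64(0.04046064334290516), np.float64(0.04019660693922624)]
-17.76527355053467
-104.84318806526728
163.96073459836236
74.9404083537278
0.043346142090096317 -105.68125681069252
side bar [array([ 0.45559968, -0.19607905,  0.104     ]), array([ 0.43474911, -0.22699355,  0.104     ])] [ 0.44517439 -0.2115363   0.104     ] 0.03728876905118528 -123.99806121083117
```

```bash
cat >> h.py <<'E'
def plan(T,yaws):
    o=arm.observe(); R=cv2.Rodrigues(o['ee_rot'])[0]; p=o['position']
    y0=np.degrees(np.arctan2(R[1,0],R[0,0])); print('tool x yaw',y0,'tilt z',R[:,2],'p',p)
    for t in T: print('to',t,'dp',np.round(R.T@(np.array(t)-p),4))
    for y in yaws:
        y=np.radians(y); Rd=np.array([[np.cos(y),np.sin(y),0],[np.sin(y),-np.cos(y),0],[0,0,-1.]])
        print('yaw',np.degrees(y),'rot',np.round(cv2.Rodrigues(R.T@Rd)[0].ravel(),3))
E
python3 - <<'E'
from h import *
plan([[.25,-.35,.2],[.4445,-.2145,.16],[.4445,-.2145,.0692]],[-14.5,165.5])
print([ray('top',p,0.1) for p in [(472,235),(450,60)]])
E
```

```text
tool x yaw -75.69025820180573 tilt z [-5.03261988e-04  1.31135563e-03 -9.99999014e-01] p [ 0.15433973 -0.60518581  0.22602324]
to [0.25, -0.35, 0.2] dp [-0.2236 -0.1558  0.0263]
to [0.4445, -0.2145, 0.16] dp [-0.3068 -0.3777  0.0664]
to [0.4445, -0.2145, 0.0692] dp [-0.3066 -0.3777  0.1572]
yaw -14.500000000000002 rot [-1.000e-03  1.000e-03 -1.068e+00]
yaw 165.5 rot [2.000e-03 1.000e-03 2.074e+00]
[array([ 0.44120934, -0.41307021,  0.1       ]), array([ 0.75509063, -0.39029671,  0.1       ])]
```

```bash
python3 -m pendant '[{"dp":[-0.04,-0.028,0.005],"rotation":[0,0,-0.08],"fingers":-1},{"dp":[-0.08,-0.056,0.01],"rotation":[0,0,-0.16],"fingers":-1},{"dp":[-0.12,-0.084,0.015],"rotation":[0,0,-0.24],"fingers":-1},{"dp":[-0.16,-0.112,0.02],"rotation":[0,0,-0.32],"fingers":-1},{"dp":[-0.20,-0.14,0.025],"rotation":[0,0,-0.42],"fingers":-1},{"dp":[-0.224,-0.17,0.026],"rotation":[0,0,-0.52],"fingers":-1},{"dp":[-0.24,-0.21,0.028],"rotation":[0,0,-0.62],"fingers":-1},{"dp":[-0.255,-0.25,0.03],"rotation":[0,0,-0.72],"fingers":-1},{"dp":[-0.27,-0.29,0.032],"rotation":[0,0,-0.82],"fingers":-1},{"dp":[-0.285,-0.325,0.034],"rotation":[0,0,-0.92],"fingers":-1},{"dp":[-0.3,-0.36,0.036],"rotation":[0,0,-1.0],"fingers":-1},{"dp":[-0.307,-0.378,0.036],"rotation":[0,0,-1.068],"fingers":-1},{"dp":[-0.307,-0.378,0.036],"rotation":[0,0,-1.068],"fingers":-1},{"dp":[-0.307,-0.378,0.036],"rotation":[0,0,-1.068],"fingers":-1}]'
python3 - <<'E'
from h import *
o=arm.observe(); print(o['joints'],o['force'])
plan([[.4445,-.2145,.13],[.4445,-.2145,.0692]],[-14.5])
for n in("side","top"): cv2.imwrite(f"pics/{n}1.png",arm.get_image(n))
E
```

```text
clock: 1.85
position: [0.4435, -0.2154, 0.1902]
ee_rot: [-3.115, 0.4, 0.003]
force: [-0.6, 0.5, 0.3]
width: 0.996
[ 0.67441721  0.29496787 -0.40971914  1.90820683  0.14050062  0.96801584
 -0.05523887] [-0.60351377  0.47091854  0.29788855]
tool x yaw -14.645154592288904 tilt z [-1.57942108e-03  9.22008915e-04 -9.99998328e-01] p [ 0.44352862 -0.2153864   0.19020682]
to [0.4445, -0.2145, 0.13] dp [ 0.0008 -0.0011  0.0602]
to [0.4445, -0.2145, 0.0692] dp [ 0.0009 -0.001   0.121 ]
yaw -14.500000000000002 rot [-0.     0.002 -0.003]
```

View pics/side1.png

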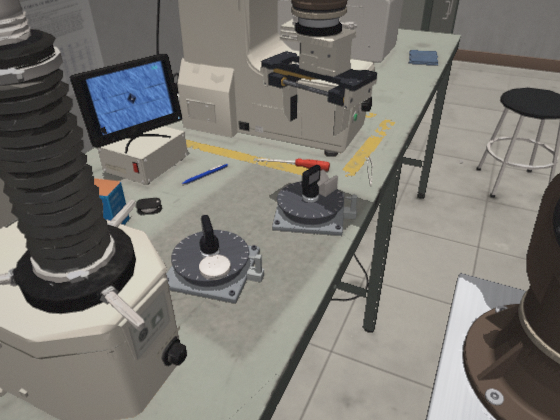

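View pics/top1.png

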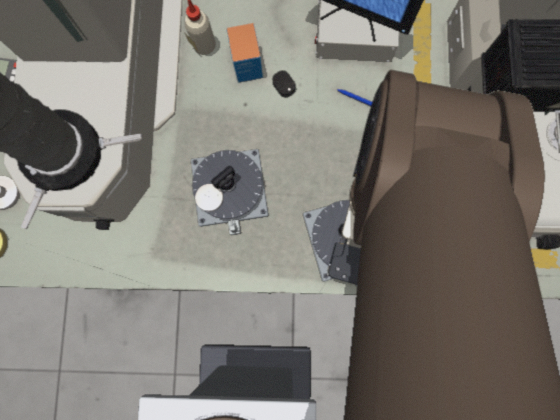

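The side view shows the gripper over the knob, with its jaws at about (315,85) and the knob at (311,185). The arm hides the vee table in the top view. Next I descend straight down.

```bash
python3 -m pendant '[{"dp":[0.001,-0.001,0.02],"rotation":[0,0.002,0],"fingers":-1},{"dp":[0.001,-0.001,0.04],"rotation":[0,0.002,0],"fingers":-1},{"dp":[0.001,-0.001,0.06],"rotation":[0,0.002,0],"fingers":-1},{"dp":[0.001,-0.001,0.08],"rotation":[0,0.002,0],"fingers":-1},{"dp":[0.001,-0.001,0.1],"rotation":[0,0.002,0],"fingers":-1},{"dp":[0.001,-0.001,0.112],"rotation":[0,0.002,0],"fingers":-1},{"dp":[0.001,-0.001,0.12],"rotation":[0,0.002,0],"fingers":-1},{"dp":[0.001,-0.001,0.12],"rotation":[0,0.002,0],"fingers":-1}]'
python3 - <<'E'
from h import *
plan([[.4445,-.2145,.0692]],[-14.5])
im=arm.get_image("side");cv2.imwrite("pics/c_side2.png",cv2.resize(im[100:250,220:400],None,fx=4,fy=4))
E
```

```text
clock: 2.95
position: [0.4445, -0.2148, 0.0702]
ee_rot: [-3.115, 0.401, -0.0]
force: [-0.1, 0.1, 0.1]
width: 0.998
tool x yaw -14.679949695963055 tilt z [ 3.03698492e-04  3.86517788e-04 -9.99999879e-01] p [ 0.4444525  -0.21476677  0.07023048]
to [0.4445, -0.2145, 0.0692] dp [-0.     -0.0003  0.001 ]
yaw -14.500000000000002 rot [-0.    -0.    -0.003]
```

View pics/c_side2.png

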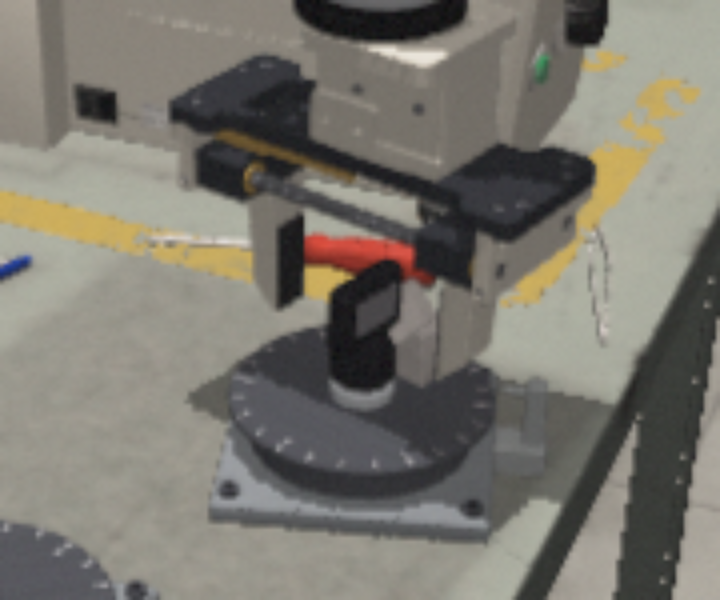

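The jaws are open on either side of the bar, with the left pad at crop (290,260), the right pad at (465,320) and the bar at (365,310). I close now.

```bash
python3 -m pendant '[{"dp":[0,0,0.001],"rotation":[0,0,0],"fingers":1},{"dp":[0,0,0.001],"rotation":[0,0,0],"fingers":1},{"dp":[0,0,0.001],"rotation":[0,0,0],"fingers":1},{"dp":[0,0,0.001],"rotation":[0,0,0],"fingers":1},{"dp":[0,0,0.001],"rotation":[0,0,0],"fingers":1},{"dp":[0,0,0.001],"rotation":[0,0,0],"fingers":1},{"dp":[0,0,0.001],"rotation":[0,0,0],"fingers":1},{"dp":[0,0,0.001],"rotation":[0,0,0],"fingers":1},{"dp":[0,0,0.001],"rotation":[0,0,0],"fingers":1},{"dp":[0,0,0.001],"rotation":[0,0,0],"fingers":1}]' 35
python3 - <<'E'
from h import *
print(arm.observe()['ft_torque']); plan([],[])
E
```

```text
clock: 4.25
position: [0.4453, -0.2148, 0.0703]
ee_rot: [3.116, -0.401, 0.003]
force: [-0.9, 0.9, 7.7]
width: 0.149
[0.15308159 0.32443746 0.02584985]
tool x yaw -14.671989798499936 tilt z [ 1.94351655e-03 -2.92470142e-04 -9.99998069e-01] p [ 0.44529085 -0.21483529  0.07025931]
```

The grip is at 13.7 mm, which matches the bar. Now I pull up about 16 mm.

```bash
python3 -m pendant '[{"dp":[0,0,-0.003],"rotation":[0,0,0],"fingers":1},{"dp":[0,0,-0.006],"rotation":[0,0,0],"fingers":1},{"dp":[0,0,-0.009],"rotation":[0,0,0],"fingers":1},{"dp":[0,0,-0.012],"rotation":[0,0,0],"fingers":1},{"dp":[0,0,-0.015],"rotation":[0,0,0],"fingers":1},{"dp":[0,0,-0.016],"rotation":[0,0,0],"fingers":1},{"dp":[0,0,-0.016],"rotation":[0,0,0],"fingers":1},{"dp":[0,0,-0.016],"rotation":[0,0,0],"fingers":1}]'
python3 - <<'E'
from h import *
print(arm.observe()['ft_torque']); plan([],[])
im=arm.get_image("side");cv2.imwrite("pics/c_side3.png",cv2.resize(im[100:250,220:400],None,fx=4,fy=4))
E
```

```text
clock: 5.25
position: [0.4452, -0.2148, 0.0864]
ee_rot: [3.116, -0.401, 0.003]
force: [0.1, 0.0, 1.2]
width: 0.151
[ 0.07324728  0.09276006 -0.09029339]
tool x yaw -14.671407524280822 tilt z [ 1.93157935e-03 -4.01019158e-04 -9.99998054e-01] p [ 0.44524096 -0.21484853  0.08639898]
```

View pics/c_side3.png

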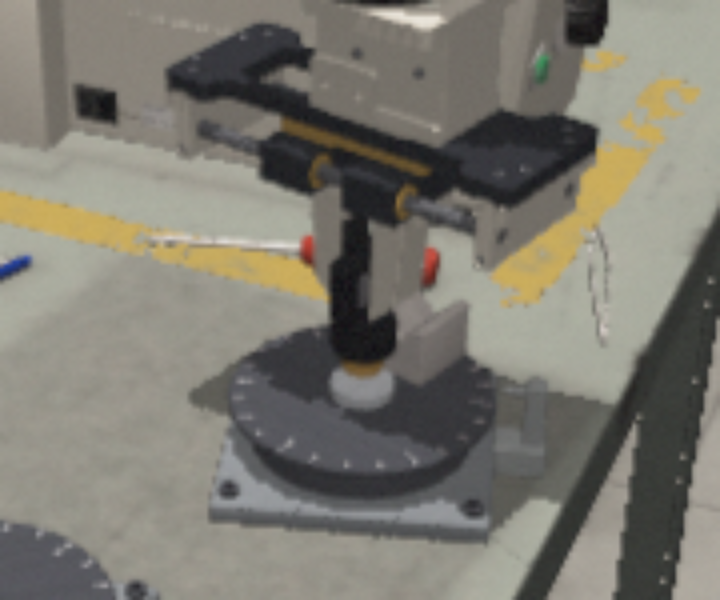

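The knob is up: the brass shaft shows at crop (362,368). I turn about +1.02 rad around tool z, clockwise from above.

```bash
python3 -m pendant '[{"dp":[0,0,0],"rotation":[0,0,0.08],"fingers":1},{"dp":[0,0,0],"rotation":[0,0,0.16],"fingers":1},{"dp":[0,0,0],"rotation":[0,0,0.24],"fingers":1},{"dp":[0,0,0],"rotation":[0,0,0.32],"fingers":1},{"dp":[0,0,0],"rotation":[0,0,0.4],"fingers":1},{"dp":[0,0,0],"rotation":[0,0,0.48],"fingers":1},{"dp":[0,0,0],"rotation":[0,0,0.56],"fingers":1},{"dp":[0,0,0],"rotation":[0,0,0.64],"fingers":1},{"dp":[0,0,0],"rotation":[0,0,0.72],"fingers":1},{"dp":[0,0,0],"rotation":[0,0,0.8],"fingers":1},{"dp":[0,0,0],"rotation":[0,0,0.88],"fingers":1},{"dp":[0,0,0],"rotation":[0,0,0.96],"fingers":1},{"dp":[0,0,0],"rotation":[0,0,1.02],"fingers":1},{"dp":[0,0,0],"rotation":[0,0,1.02],"fingers":1},{"dp":[0,0,0],"rotation":[0,0,1.02],"fingers":1}]'
python3 - <<'E'
from h import *
o=arm.observe();print(o['ft_torque'],o['joints']); plan([],[])
im=arm.get_image("side");cv2.imwrite("pics/c_side4.png",cv2.resize(im[100:250,220:400],None,fx=4,fy=4))
E
```

```text
clock: 7.18
position: [0.4443, -0.2139, 0.086]
ee_rot: [-2.525, 1.868, 0.001]
force: [-2.8, 4.7, 1.7]
width: 0.15
[ 0.90628722  0.70968705 -0.08234091] [ 0.42773118  0.40484536 -0.11202964  2.04146237  0.06738026  0.69903696
 -1.00090848]
tool x yaw -72.99334288645115 tilt z [-1.16092065e-04  7.87358739e-04 -9.99999683e-01] p [ 0.4442685  -0.21394014  0.08602042]
```

View pics/c_side4.png

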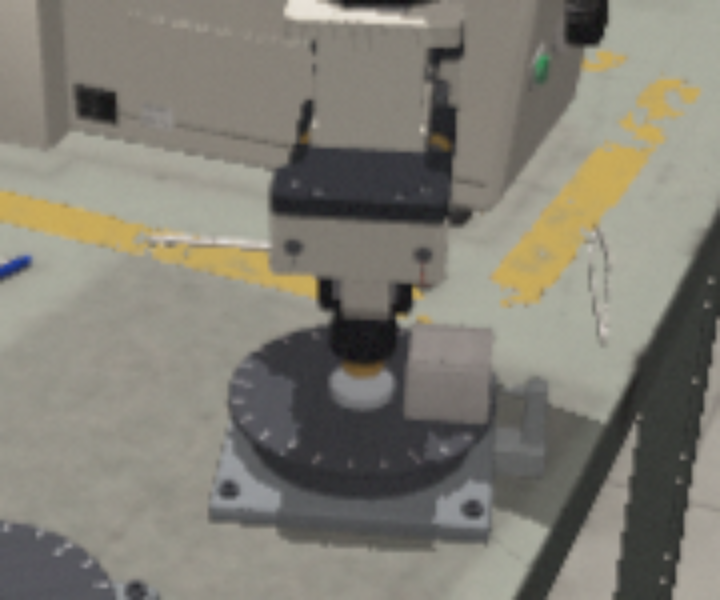

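The block at crop (448,375) now faces the post at (535,420), and the knob is still up. I push it down.

```bash
python3 -m pendant '[{"dp":[0,0,0.003],"rotation":[0,0,0],"fingers":1},{"dp":[0,0,0.006],"rotation":[0,0,0],"fingers":1},{"dp":[0,0,0.009],"rotation":[0,0,0],"fingers":1},{"dp":[0,0,0.012],"rotation":[0,0,0],"fingers":1},{"dp":[0,0,0.015],"rotation":[0,0,0],"fingers":1},{"dp":[0,0,0.017],"rotation":[0,0,0],"fingers":1},{"dp":[0,0,0.017],"rotation":[0,0,0],"fingers":1},{"dp":[0,0,0.017],"rotation":[0,0,0],"fingers":1}]'
python3 - <<'E'
from h import *
o=arm.observe();print(o['ft_torque'],o['force']); plan([],[])
im=arm.get_image("side");cv2.imwrite("pics/c_side5.png",cv2.resize(im[100:250,220:400],None,fx=4,fy=4))
E
```

```text
clock: 8.22
position: [0.4443, -0.2139, 0.0701]
ee_rot: [-2.525, 1.868, 0.0]
force: [-6.7, 4.6, 21.0]
width: 0.151
[0.9817448  1.57423274 0.04585273] [-6.71389852  4.56984142 20.97975888]
tool x yaw -72.99504250435908 tilt z [ 3.43062869e-04  5.22838222e-04 -9.99999804e-01] p [ 0.44432714 -0.21391752  0.0701312 ]
```

View pics/c_side5.png

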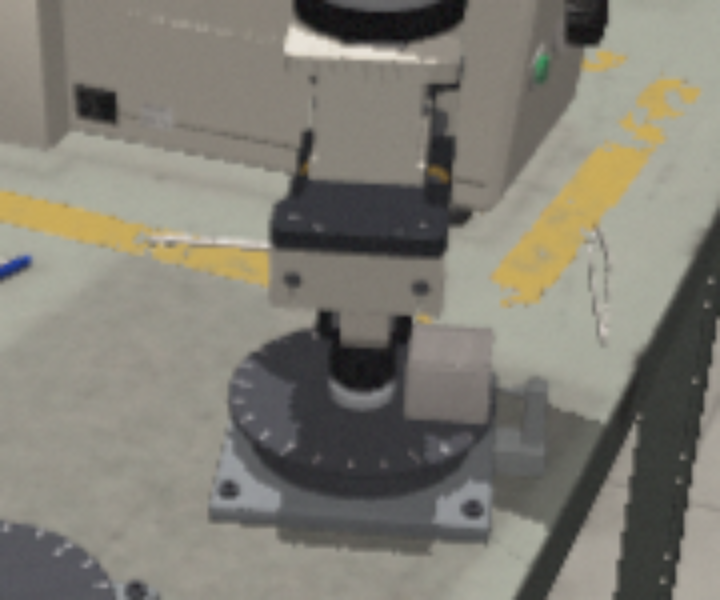

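The knob is seated: the shaft is hidden and there is 21 N against the stop. I release and go straight up.

```bash
python3 -m pendant '[{"dp":[0,0,0],"rotation":[0,0,0],"fingers":0.5},{"dp":[0,0,0],"rotation":[0,0,0],"fingers":-0.2},{"dp":[0,0,0],"rotation":[0,0,0],"fingers":-1},{"dp":[0,0,0],"rotation":[0,0,0],"fingers":-1},{"dp":[0,0,0],"rotation":[0,0,0],"fingers":-1},{"dp":[0,0,0],"rotation":[0,0,0],"fingers":-1},{"dp":[0,0,0],"rotation":[0,0,0],"fingers":-1},{"dp":[0,0,0],"rotation":[0,0,0],"fingers":-1}]' ; python3 -m pendant '[{"dp":[0,0,-0.015],"rotation":[0,0,0],"fingers":-1},{"dp":[0,0,-0.03],"rotation":[0,0,0],"fingers":-1},{"dp":[0,0,-0.05],"rotation":[0,0,0],"fingers":-1},{"dp":[0,0,-0.07],"rotation":[0,0,0],"fingers":-1},{"dp":[0,0,-0.09],"rotation":[0,0,0],"fingers":-1},{"dp":[0,0,-0.11],"rotation":[0,0,0],"fingers":-1},{"dp":[0,0,-0.13],"rotation":[0,0,0],"fingers":-1},{"dp":[0,0,-0.13],"rotation":[0,0,0],"fingers":-1},{"dp":[0,0,-0.13],"rotation":[0,0,0],"fingers":-1}]'
python3 - <<'E'
from h import *
im=arm.get_image("side");cv2.imwrite("pics/c_side6.png",cv2.resize(im[100:250,220:400],None,fx=4,fy=4))
cv2.imwrite("pics/top6.png",arm.get_image("top"))
E
```

```text
clock: 9.28
position: [0.4444, -0.2139, 0.0702]
ee_rot: [-2.525, 1.868, -0.0]
force: [-0.4, 0.2, 0.7]
width: 0.961
clock: 10.4
position: [0.4441, -0.2139, 0.2002]
ee_rot: [-2.525, 1.868, -0.0]
force: [0.4, -0.6, 0.1]
width: 0.999
```

View pics/c_side6.png

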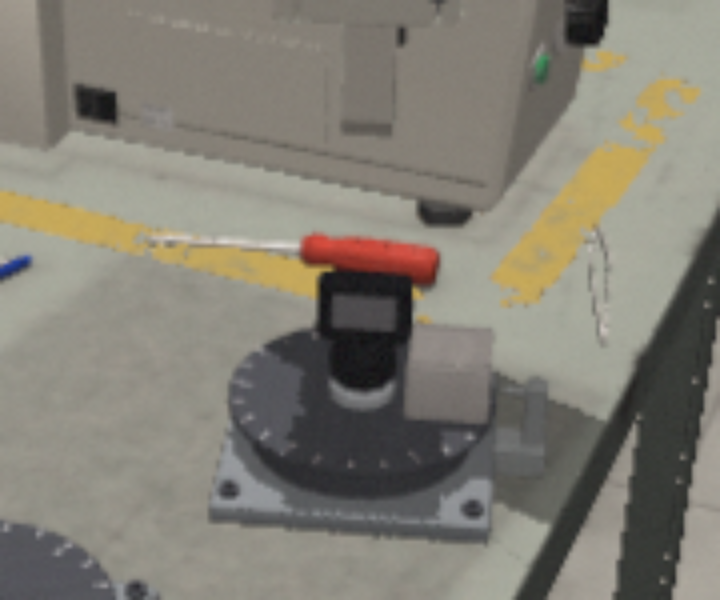

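View pics/top6.png

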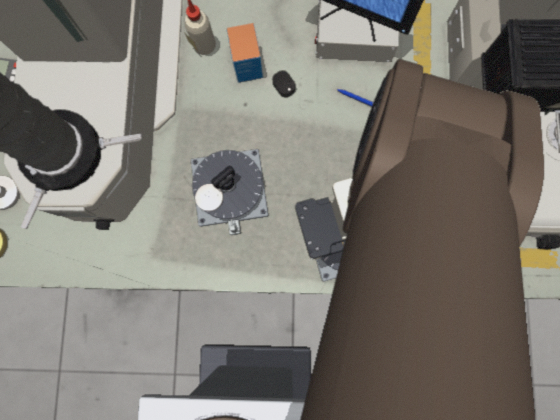

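The side crop shows the bar at (365,305), free of the jaws, the block at (448,375) facing the post at (535,420), and no shaft showing. The round table in the top view is unchanged at (229,186). One numeric check of knob height and angle comes next.

Run:
```python
from h import *
print('axis pts px (crop) bar top z .104/.110/.122:',[((proj('side',[.4447,-.2142,z])[0]-[220,100])*4+1.5).round() for z in(.104,.110,.122)])
for a in (-163,-155,-171):
    a=np.radians(a); d=np.array([np.cos(a),np.sin(a),0])
    print(np.degrees(a),[((proj('side',np.array([.4447,-.2142,.104])+s*.023*d)[0]-[220,100])*4+1.5).round() for s in(-1,1)])
a=cv2.imread('pics/side0.png');b=arm.get_image('side'); d=cv2.absdiff(a,b)[200:300,165:268]; print('round table diff',d.mean(),d.max())
```

```text
axis pts px (crop) bar top z .104/.110/.122: [array([371., 273.]), array([371., 262.]), array([372., 240.])]
-163.0 [array([322., 270.]), array([419., 276.])]
-155.0 [array([322., 274.]), array([419., 273.])]
-171.0 [array([323., 267.]), array([418., 280.])]
round table diff 2.5403236245954695 16
```

```bash
python3 -c "
from cell import arm
print(arm.sign_off(), arm.observe()['clock'])"
```

```text
the job is handed in; nothing more can be done
the job is handed in; nothing more can be done
```

The vee block now stands at its pointer post with the table locked, and I handed the job in; the hand-in gives no verdict. I gripped the vee table's knob, pulled it up about 16 mm and turned it about 58° clockwise. I then pushed it down to the stop (21 N), let go and backed the gripper off 130 mm straight up.

**Last checks:**
- **Knob height:** it came back to within about 1 mm of its starting height, and the bar top in the side picture matches the fully-down position.
- **Block angle:** the gripper turned the bar to within about half a degree of the post direction I had measured. The side picture agrees but only to about 8°; the arm hid the vee table from the top camera, so I could not confirm the angle from there.
- **Release:** the wrist force is near zero and the gripper is open and clear of everything.
- **Round-block table:** it looks the same as at the start, with only small pixel differences.
- **Time:** about 10.5 s of the 38 s were used.

No check failed or disagreed.

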